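Fold the keeper flap and shut the craft case

TASK

Push the upright orange flap down flat inside the case, and only then swing the green lid over it and press it fully shut. Just push with the fingers: leave the two spools, the jar and the tape roll where they are, and finish with the hand clear of everything.

Things in the scene. Friction and masses are not known exactly. Their poses are not given: they have to be found in the camera images.
- case: Open grey plastic case fixed to the table, 130 mm along its own x, 210 mm along its own y, 90 mm high, walls and floor 5 mm. Origin: centre of its underside; z up. The lid is hinged on its +y rim, the inner flap inside its -y wall.
- lid (a joint): Lime green lid, flat plate 130 mm (case x) by 210 mm, 6 mm thick, 0.22 kg. Hinge axis along case x at case y = +105 mm, height 90 mm (underside of the plate). 0 = shut flat on the rim, 1.57 = upright, up to 2.1 = leaning out to case +y. Starts at 1.75 to 2.0. Stiff hinge (0.4 N m): stays where it is left, so push it all the way down. It strikes the flap if that still stands.
- flap (a joint): Orange flap, flat plate 100 mm (case x) by 100 mm, 4 mm thick, 0.06 kg. Hinge axis along case x at case y = -100 mm, height 70 mm (underside of the plate). 0 = folded flat over the spools, its top 16 mm below the rim; 1.57 = upright; up to 1.8 = leaning out to case -y. Starts at 1.35 to 1.7. Stiff hinge (0.06 N m): stays where it is left, so push it all the way down.
- lid_edge (a point): Middle of the lid's free edge, half-way through its thickness, 210 mm from the lid's hinge. The open lid is pushed from its outer face, which looks to case +y. When shut the edge lies at the case's -y rim.
- flap_edge (a point): Middle of the flap's free edge, half-way through its thickness, 100 mm from the flap's hinge. The upright flap is pushed from its outer face, which looks to case -y, and folds towards case +y; folded, it does not touch the spools.
- spool_red_mid (a point): Centre of a loose wooden thread spool wound in red, 36 mm wide, 42 mm high, standing on the floor inside the case; to be left alone.
- spool_blue_mid (a point): Centre of a loose wooden thread spool wound in blue, 36 mm wide, 42 mm high, standing on the floor inside the case; to be left alone.
- jar_mid (a point): Centre of a loose glass jar with a yellow cap, 60 mm wide, 85 mm high, standing on the table beside the case on its -x side; to be left alone.
- tape_mid (a point): Centre of a loose roll of amber tape, 68 mm wide, 30 mm high, lying on the table beside the case on its +x side; to be left alone.
Not all that is in view belongs to the job. Of the things that look like the part that bears jar_mid, the smallest one is meant.

How it is judged:
By the outcome, as a careful person would: the job done as asked, in the order asked, and still so for the second after the job is handed in, with the robot touching nothing.
It also fails if it takes over 56 s, if anything falls off the work surface, if the arm or the gripper's body presses on something with over 40 N, if the wrist force passes 120 N, or if a joint passes its speed limit or range.

ROBOT

A 7-joint arm with a two-finger parallel gripper is mounted at the origin on the work surface. World frame = base frame: x ahead of the robot, y to its left, z up, the work surface at z = 0. Lengths are in m, angles in rad, forces in N, time in s.
With the tool pointing down it reaches from about 0.35 to 0.9 m from the base axis. Payload 8.1 kg.
Tool frame: the origin (TCP) lies at the very end of the fingers, on their centre line; the grasp point (between the pads) lies 19 mm behind it; x points along the fingers, y is the direction in which the jaws open and shut, and the axes are right-handed (so a half turn about x gives the same grasp; the last joint's range is limited). The gripper opens to 92 mm and grips with 3 to 60 N. Pads are 19 mm wide; open, the fingers measure 130 mm over their backs; the gripper's body (75 mm by 190 mm) begins 47 mm behind the grasp point.
Start: joints at [1.06, 0.434, 0.025, 1.573, -0.012, 1.134, -0.075], TCP at [0.248, -0.574, 0.227] pointing down, gripper open.
Joint ranges: [-2.62, 2.62], [-0.44, 2.09], [-1.27, 1.32], [0.08, 2.57], [-1.32, 4.46], [0.12, 2], [-2.74, 2.74]. Speed limits (rad/s): [2.22, 2.22, 3.01, 3.01, 3.14, 3.14, 3.14].

INTERFACE

Orientations are given as a rotation vector (axis times angle).
In Python, from cell import * gives the robot as it stands.
- The arm moves only by the shell command python3 -m handwheel 'ROWS' [FORCE]. ROWS is JSON, a list of rows, each a list of 7 numbers: the opening, from 0 (shut) to 1 (fully open), then the shift along the tool's x, y, z in m, then the turn, a rotation vector about the tool's x, y, z in rad. A call has 1 to 10 rows; each row shifts and turns the commanded pose from where the row before left it, along the tool's axes as they then stand; what a row does not reach is not made up. A row lasts 1/10 s, in which the tool goes at most 50 mm and 8.59 degrees, less where a joint would pass 70% of its speed; a pose out of reach is approached as far as the arm can. A call is refused whole if a number of a shift passes 0.05 or a number of a turn 0.15, either way. A call with a gripper value outside its range is refused whole. The fingers move at their own pace and stop on an object; FORCE is the grip in N (left out, the last holds). Time passes only in rows, so rows that do not move let the fingers close. It gives the time, the measured TCP pose, the force and the opening at its end, in the units of the state.
- observe(): the state, without advancing time (a new reading comes with each control period).
- get_image(name): name is "scene" or "top" or "wrist"; returns (picture, depth): 384x512x3 uint8, blue, green, red; 384x512 float32, m along the optical axis (not along the pixel's ray), 0 where there is no reading.
- get_calibration(name): a dict with "camera_matrix" (3x3 intrinsics, pixels), "k1" (the pictures are not rectified: a ray, as slopes to the right and down, at radius r is drawn at 1 + k1 r^2 times it, then the intrinsics apply), "pose" (4x4, takes a point from camera to world coordinates). Camera axes: x right, y down, z forward; pixel columns grow to the right and rows downward; lengths in m; the calibration is good to about 2 mm. A picture is of the moment at which its call begins: read the wrist's pose just before it. get_calibration takes no time and is no camera call; for the wrist camera it gives the pose at the moment of the call.
- sign_off(): hands the job in, once; it reports no verdict.
The state is a dict: "clock": time; "joints": joint angles; "dq": joint speeds; "joint_efforts": joint torques, N m; "position": TCP position; "ee_rot": TCP orientation; "force": force on the tool from outside, world axes, zero at the start; "ft_torque": the same for the moment, N m; "width": opening from 0.0 (shut) to 1.0 (fully open).
Only numpy, scipy, OpenCV 4.12 (cv2) and the standard library are available. Lean on these libraries where they do the work, as an engineer would, in place of code of your own. Each camera call takes 0.05 s, during which the arm holds its last target. There are 200 camera calls.

## Working session

There is one attempt and no reset: what is moved stays moved. The work goes in short steps, Python scripts to look and compute and a shell command to move; the robot and the scene stay as the last step left them, time stands still between calls to the robot, and variables do not carry over. Pictures are saved under pics/ and viewed, about 8 in all and at most 12, crops included, and the job is handed in when it is done.

```bash
mkdir -p pics; ls; python3 - <<'E'
from cell import *
import cv2,numpy as np
s=observe();print(s)
a,d=get_image("scene");b,e=get_image("top")
np.savez('im0.npz',a=a,d=d,b=b,e=e)
cv2.imwrite('pics/s0.png',a);cv2.imwrite('pics/t0.png',b)
for n in("scene","top"):print(get_calibration(n))
E
```

```text
pics
{'clock': 0.0, 'joints': array([ 1.06042706,  0.43521565,  0.02493371,  1.57411213, -0.01162799,
        1.13397839, -0.07511745]), 'dq': array([-0.00150257,  0.00102596,  0.00049964, -0.00042436, -0.00081119,
        0.00052511, -0.00086189]), 'joint_efforts': array([-1.93107786e-03, -6.67856669e+01,  9.83639807e-01, -3.14450204e+01,
       -6.07229560e-02,  4.30070807e-02,  2.31815529e-04]), 'position': array([ 0.24762374, -0.57329158,  0.22594324]), 'ee_rot': array([ 1.99725223,  0.41451124, -1.99809997]), 'force': array([-0.74417946,  0.40338284,  0.41199682]), 'ft_torque': array([ 0.02010041, -0.00981792,  0.02758403]), 'width': 1.0007457116646779}
{'camera_matrix': array([[349.32075526,   0.        , 249.00178579],
       [  0.        , 349.32075526, 194.32783174],
       [  0.        ,   0.        ,   1.        ]]), 'k1': 0.022183081891837216, 'pose': array([[ 0.827585  ,  0.39385464, -0.39997699,  0.80697795],
       [ 0.56122529, -0.59497207,  0.57535589, -0.52748243],
       [-0.01136855, -0.70063311, -0.71343115,  0.67146849],
       [ 0.        ,  0.        ,  0.        ,  1.        ]])}
{'camera_matrix': array([[489.68017674,   0.        , 247.65322936],
       [  0.        , 489.68017674, 190.79935411],
       [  0.        ,   0.        ,   1.        ]]), 'k1': -0.13789421377240665, 'pose': array([[ 0.00606143, -0.99641173,  0.0844211 ,  0.42015656],
       [-0.99995325, -0.00667569, -0.00699575, -0.03210417],
       [ 0.00753422, -0.08437475, -0.99640561,  1.09464302],
       [ 0.        ,  0.        ,  0.        ,  1.        ]])}
```

View pics/s0.png

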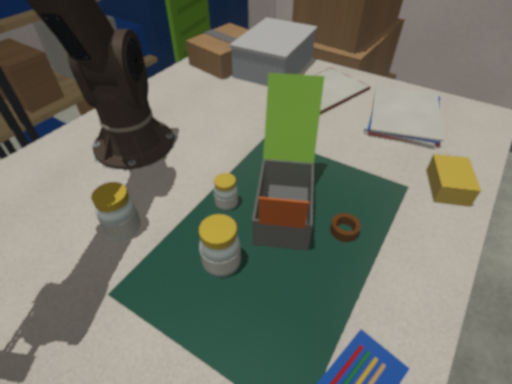

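View pics/t0.png

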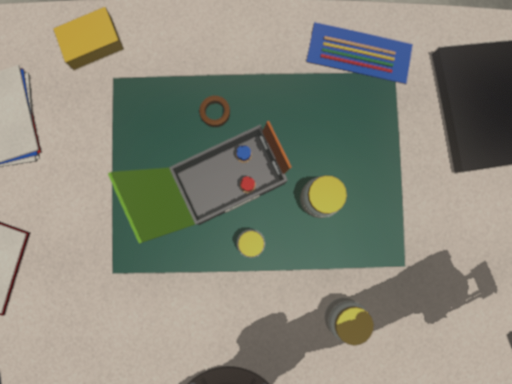

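The top view shows the case at about (230,175), with the lid to the left at (150,203) and the flap at (277,147). The tape roll is at (214,111), red spool at (247,184), blue spool at (243,153).
Jar candidates in the top view: (251,243) is the smallest, (325,195) is bigger, (352,323) is bigger. I choose (251,243), which is on the case's -x side.
The yellow box, green board and other background items are not part of the job.

```bash
cat > h.py <<'E'
from cell import *
import cv2,numpy as np
def rays(n,uv,c=None):
    c=c or get_calibration(n);K=c["camera_matrix"];p=(np.asarray(uv,float).reshape(-1,2)-[K[0,2],K[1,2]])/K[0,0]
    q=p.copy()
    for _ in range(20):q=p/(1+c["k1"]*(q**2).sum(1,keepdims=True))
    return np.c_[q,np.ones(len(q))]@c["pose"][:3,:3].T,c["pose"][:3,3]
def at_z(n,uv,z,c=None):
    r,o=rays(n,uv,c);return o+r*((z-o[2])/r[:,2:])
def by_depth(n,uv,d,c=None):
    r,o=rays(n,uv,c);uv=np.asarray(uv,int).reshape(-1,2);return o+r*d[uv[:,1],uv[:,0]][:,None]
def mask(im,lo,hi,box=None):
    m=cv2.inRange(cv2.cvtColor(im,cv2.COLOR_BGR2HSV),lo,hi)
    if box:
        k=np.zeros_like(m);x0,y0,x1,y1=box;k[y0:y1,x0:x1]=255;m&=k
    return m
def pts(m):return cv2.findNonZero(m).reshape(-1,2)
E
python3 - <<'E'
from h import *
z=np.load('im0.npz');np.set_printoptions(precision=4,suppress=True)
for n,im,d,bl,bo,bc in(("top",z['b'],z['e'],(100,155,205,250),(262,115,300,180),(165,115,295,230)),("scene",z['a'],z['d'],(255,65,330,170),(255,190,312,232),(245,150,320,250))):
    for nm,lo,hi,b in(("lid",(30,80,60),(50,255,255),bl),("flap",(3,120,60),(17,255,255),bo)):
        m=mask(im,lo,hi,b);P=pts(cv2.erode(m,np.ones((3,3))));X=by_depth(n,P,d);X=X[d[P[:,1],P[:,0]]>0]
        c=X.mean(0);u,s,v=np.linalg.svd(X-c,full_matrices=False)
        box=cv2.boxPoints(cv2.minAreaRect(pts(m)))
        print(n,nm,len(X),c,"normal",v[2],"rms",s[2]/len(X)**.5,"z",np.percentile(X[:,2],[1,99]));print(box.round(1).tolist())
    H=np.array([[x,y] for y in range(bc[1],bc[3]) for x in range(bc[0],bc[2])])
    X=by_depth(n,H,d);hs=cv2.cvtColor(im,cv2.COLOR_BGR2HSV)[H[:,1],H[:,0]]
    k=(abs(X[:,2]-.09)<.006)&(hs[:,1]<70)
    r=cv2.minAreaRect(X[k,:2].astype(np.float32)*1000);print(n,"rim",k.sum(),r,cv2.boxPoints(r).tolist(),np.median(X[k,2]))
E
```

```text
top lid 3798 [0.4746 0.1368 0.2044] normal [-0.4032  0.8377 -0.3684] rms 0.0010191789870344049 z [0.0988 0.2859]
[[106.80000305175781, 173.5], [161.0, 149.10000610351562], [194.5, 223.39999389648438], [140.1999969482422, 247.8000030517578]]
top flap 319 [ 0.5865 -0.0946  0.1454] normal [ 0.4335 -0.8964 -0.0929] rms 0.0004961132074032136 z [0.1136 0.1715]
[[259.6000061035156, 125.19999694824219], [268.3999938964844, 120.80000305175781], [291.6000061035156, 167.1999969482422], [282.79998779296875, 171.60000610351562]]
top rim 781 ((541.7538452148438, 2.4587173461914062), (130.70700073242188, 211.0927734375), 25.90801429748535) [[436.85247802734375, 68.84259033203125], [529.084716796875, -121.03465270996094], [646.6552124023438, -63.92515563964844], [554.4229736328125, 125.95208740234375]] 0.08927485229178544
scene lid 4298 [0.4781 0.1342 0.1928] normal [ 0.4067 -0.8368  0.3667] rms 0.0014947720691708786 z [0.0941 0.2822]
[[261.5, 158.6999969482422], [268.20001220703125, 71.4000015258789], [323.29998779296875, 75.5999984741211], [316.6000061035156, 163.0]]
scene flap 1155 [ 0.5892 -0.0951  0.1297] normal [ 0.4342 -0.8965 -0.0877] rms 0.0007831032782495372 z [0.0858 0.1691]
[[255.89999389648438, 222.8000030517578], [259.1000061035156, 195.3000030517578], [309.1000061035156, 201.10000610351562], [305.8999938964844, 228.60000610351562]]
scene rim 446 ((542.8432006835938, 3.2440185546875), (130.00950622558594, 212.60568237304688), 25.80364418029785) [[438.047607421875, 70.65170288085938], [530.5924072265625, -120.75529479980469], [647.6387939453125, -64.16366577148438], [555.093994140625, 127.24333190917969]] 0.088955900284799
```

```bash
python3 - <<'E'
import cv2,numpy as np
z=np.load('im0.npz')
A=cv2.resize(z['b'][100:265,100:360],None,fx=3,fy=3,interpolation=cv2.INTER_CUBIC);cv2.imwrite('pics/crop.png',A)
E
```

```text
(no output)
```

View pics/crop.png

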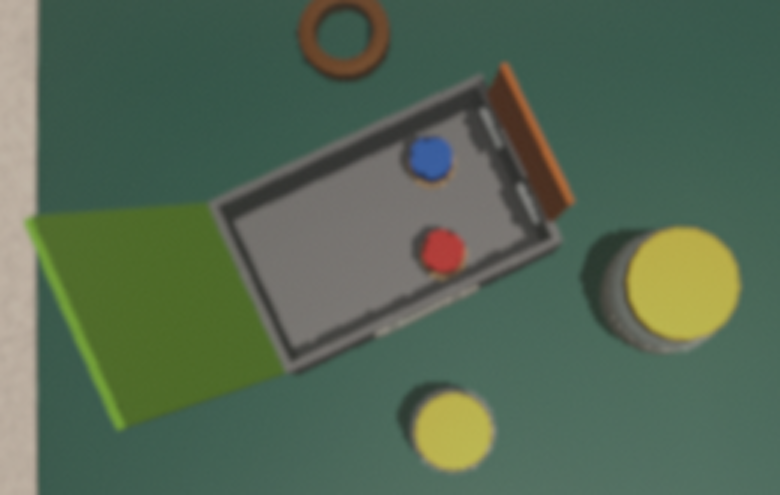

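The crop shows the case with lid open to the left and flap at the right. The small jar at crop (453,431) is clearly the smallest yellow cap, so it is the one meant. Next I work out the tool alignment.

```bash
cat >> h.py <<'E'
from scipy.spatial.transform import Rotation as R
C=np.array([.5423,.0028,0]);a=np.radians(25.87)
EX=np.array([np.cos(a),np.sin(a),0]);EY=np.array([-np.sin(a),np.cos(a),0]);Z=np.array([0,0,1.])
def case(p):p=np.asarray(p)-C;return np.array([p@EX,p@EY,p@Z])
def st():
    s=observe();r=R.from_rotvec(s['ee_rot']);return s,np.array(s['position']),r
def to(cp,sg):   # tool y = sg*EX
    s,p,r=st();g=R.from_matrix(np.c_[-Z,sg*EX,np.cross(-Z,sg*EX)])
    t=C+cp[0]*EX+cp[1]*EY+cp[2]*Z
    print("turn tool",(r.inv()*g).as_rotvec().round(3),"shift after turn",(g.inv().apply(t-p)).round(3),"shift before",r.inv().apply(t-p).round(3))
E
python3 - <<'E'
from h import *
s,p,r=st();np.set_printoptions(precision=3,suppress=True);print(r.as_matrix(),case(p))
z=np.load('im0.npz')
for n,uv,h in(("jar",(251,243),.085),("bigjar",(325,195),.12),("tape",(215,111),.03)):print(n,at_z("top",[uv],h),by_depth("top",[uv],z['e']),case(at_z("top",[uv],h)[0]))
for sg in(1,-1):to((0,-.17,.227),sg)
E
```

```text
[[-0.001  0.397 -0.918]
 [ 0.001 -0.918 -0.397]
 [-1.    -0.001  0.   ]] [-0.517 -0.39   0.226]
jar [[ 0.398 -0.047  0.085]] [[ 0.398 -0.047  0.088]] [-0.151  0.018  0.085]
bigjar [[ 0.495 -0.194  0.12 ]] [[ 0.495 -0.194  0.119]] [-0.128 -0.157  0.12 ]
tape [[0.688 0.034 0.03 ]] [[ 0.696  0.036 -0.002]] [ 0.144 -0.035  0.03 ]
turn tool [-1.615 -0.001  0.001] shift after turn [-0.001  0.517 -0.22 ] shift before [-0.001 -0.242 -0.506]
turn tool [1.527 0.001 0.001] shift after turn [-0.001 -0.517  0.22 ] shift before [-0.001 -0.242 -0.506]
```

```bash
python3 -m handwheel '[[0,0,0,0,-0.147,0,0],[0,0,0,0,-0.147,0,0],[0,0,0,0,-0.147,0,0],[0,0,0,0,-0.147,0,0],[0,0,0,0,-0.147,0,0],[0,0,0,0,-0.147,0,0],[0,0,0,0,-0.147,0,0],[0,0,0,0,-0.147,0,0],[0,0,0,0,-0.147,0,0],[0,0,0,0,-0.147,0,0]]' 20
python3 -m handwheel '[[0,0,0.03,-0.013,-0.145,0,0],[0,0,0.04,-0.02,0,0,0],[0,0,0.04,-0.02,0,0,0],[0,0,0.04,-0.02,0,0,0],[0,0,0.04,-0.02,0,0,0],[0,0,0.04,-0.02,0,0,0],[0,0,0.04,-0.02,0,0,0],[0,0,0.04,-0.02,0,0,0],[0,0,0.04,-0.02,0,0,0],[0,0,0.04,-0.02,0,0,0]]'
python3 - <<'E'
from h import *
s,p,r=st();print(case(p),s['force'],s['width']);to((0,-.17,.145),1)
E
```

```text
clock: 1.1
position: [0.2476, -0.5735, 0.2263]
ee_rot: [0.976, 1.342, -0.975]
force: [-0.8, -0.2, 0.0]
width: 0.179
clock: 2.1
position: [0.5184, -0.2317, 0.2265]
ee_rot: [0.87, 1.39, -0.871]
force: [1.0, -0.8, 0.6]
width: 0.002
[-0.12383558 -0.20053786  0.2265051 ] [ 1.03247828 -0.83311979  0.63194528] 0.0015512982522814744
turn tool [ 0. -0.  0.] shift after turn [ 0.082  0.124 -0.031] shift before [ 0.081  0.124 -0.031]
```

```bash
python3 -m handwheel '[[0,0,0.042,0,0,0,0],[0,0,0.042,-0.01,0,0,0],[0,0,0.04,-0.02,0,0,0],[0,0.04,0,0,0,0,0],[0,0.042,0,0,0,0,0],[0,0,0,0,0,0,0],[0,0,0,0,0,0,0]]'
python3 - <<'E'
from h import *
s,p,r=st();print(case(p),s['force'],s['joints'])
im,d=get_image("wrist");im2,_=get_image("scene");cv2.imwrite('pics/s1.png',cv2.hconcat([cv2.resize(im,(400,300)),im2[70:370,100:500]]))
E
```

```text
clock: 2.8
position: [0.6158, -0.1522, 0.1448]
ee_rot: [0.87, 1.391, -0.871]
force: [-0.1, -0.6, 0.3]
width: 0.007
[-0.00150368 -0.17154172  0.14480075] [-0.06295879 -0.61873984  0.28389991] [ 0.45743904  0.56922955 -0.45349409  1.61419754  0.2796275   1.02495681
  0.37112324]
```

View pics/s1.png

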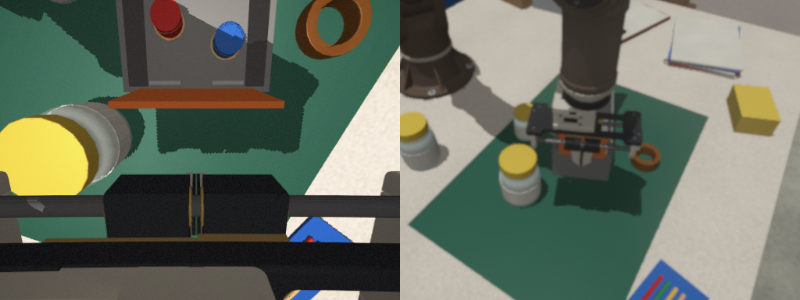

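The wrist view shows the shut fingers at (195,205), centred behind the flap at (195,98). I now push along the flap's arc.

```bash
python3 -m handwheel '[[0,0,0,-0.03,0,0,0],[0,0,0,-0.028,0,0,0],[0,0.002,0,-0.02,0,0,0],[0,0.006,0,-0.018,0,0,0],[0,0.011,0,-0.016,0,0,0],[0,0.015,0,-0.013,0,0,0],[0,0.018,0,-0.008,0,0,0],[0,0.016,0,-0.004,0,0,0],[0,0,0,0,0,0,0]]'
python3 - <<'E'
from h import *
s,p,r=st();print(case(p),s['force'])
E
```

```text
clock: 3.8
position: [0.5565, -0.0284, 0.0773]
ee_rot: [0.87, 1.389, -0.87]
force: [0.0, 0.1, 0.3]
width: 0.007
[-0.00081875 -0.03425271  0.07725928] [0.01342186 0.13509677 0.33532323]
```

```bash
python3 -m handwheel '[[0,0.003,0,0,0,0,0],[0,0.002,0,0,0,0,0],[0,0.002,0,0,0,0,0],[0,0,0,0,0,0,0]]'
python3 - <<'E'
from h import *
s,p,r=st();print(case(p),s['force'])
im,d=get_image("wrist");cv2.imwrite('pics/s2.png',im)
E
```

```text
clock: 4.2
position: [0.558, -0.0291, 0.0737]
ee_rot: [0.871, 1.385, -0.87]
force: [-8.7, -0.3, 30.8]
width: 0.004
[ 0.00024173 -0.03559042  0.07365904] [-8.7086672  -0.28171375 30.78352986]
```

View pics/s2.png

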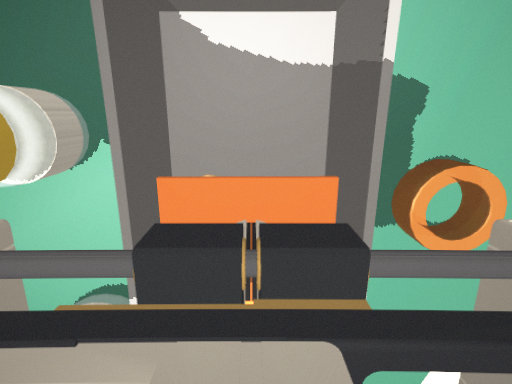

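The flap is flat: the tip stopped at z 73.7 mm with 31 N. I lift off and check its plane from above.

```bash
python3 -m handwheel '[[0,-0.02,0,0,0,0,0],[0,-0.05,0,0,0,0,0],[0,-0.05,0,0,0,0,0],[0,-0.05,0,0,0,0,0],[0,-0.05,0,0,0,0,0],[0,-0.05,0,0,0,0,0],[0,0,0,0,0,0,0]]'
python3 - <<'E'
from h import *
s,p,r=st();print(case(p),s['force'])
for n in("wrist","top"):
    c=get_calibration(n);im,d=get_image(n);cv2.imwrite(f'pics/{n}3.png',im)
    m=mask(im,(3,120,60),(17,255,255));P=pts(cv2.erode(m,np.ones((3,3))));P=P[d[P[:,1],P[:,0]]>0]
    if len(P):
        X=np.array([case(x) for x in by_depth(n,P,d,c)]);X=X[(abs(X[:,0])<.06)&(abs(X[:,1])<.11)&(X[:,2]>.05)]
        print(n,len(X));
        if len(X)>20:print(X.min(0),X.max(0),"z slope over y",np.polyfit(X[:,1],X[:,2],1))
to((0,.255,.34),1)
E
```

```text
clock: 4.95
position: [0.5594, -0.0283, 0.3484]
ee_rot: [0.875, 1.378, -0.864]
force: [0.2, 0.4, -0.2]
width: 0.006
[ 0.00180023 -0.03540743  0.3483864 ] [ 0.23287504  0.3950573  -0.23174799]
wrist 4242
[-0.04997475 -0.09838503  0.06983601] [ 0.04864878 -0.00053273  0.07613074] z slope over y [-0.0001692   0.07310546]Traceback (most recent call last):
  File "<stdin>", line 5, in <module>
  File "h.py", line 17, in pts
    def pts(m):return cv2.findNonZero(m).reshape(-1,2)
                      ^^^^^^^^^^^^^^^^^^^^^^^^^^
AttributeError: 'NoneType' object has no attribute 'reshape'
```

The flap is flat (slope 0, top at 73 mm). I go over the lid to its outer side.

```bash
python3 -m handwheel '[[0,0,0,-0.03,0,0,0],[0,0,0,-0.045,0,0,0],[0,0,0,-0.045,0,0,0],[0,0,0,-0.045,0,0,0],[0,0,0,-0.045,0,0,0],[0,0,0,-0.045,0,0,0],[0,0,0,-0.035,0,0,0],[0,0,0,0,0,0,0],[0,0,0,0,0,0,0]]'
python3 - <<'E'
from h import *
s,p,r=st();print(case(p),s['force'],s['joints']);to((0,.255,.255),1)
E
```

```text
clock: 5.95
position: [0.4291, 0.232, 0.3388]
ee_rot: [0.868, 1.391, -0.87]
force: [0.7, 0.1, -0.1]
width: 0.004
[-0.0018189   0.25559325  0.33882043] [ 0.6965405   0.09024511 -0.05076156] [-0.01908601  0.20304589 -0.6980468   1.66909147  0.13416272  1.32008283
 -0.28696784]
turn tool [0.002 0.    0.002] shift after turn [0.084 0.002 0.001] shift before [0.084 0.002 0.001]
```

```bash
python3 -m handwheel '[[0,0.042,0,0,0,0,0],[0,0.042,0.002,0,0,0,0],[0,0,0,0.03,0,0,0],[0,0,0,0.03,0,0,0],[0,-0.0025,0,0.0185,0,0,0],[0,-0.0025,0,0.0185,0,0,0],[0,-0.0025,0,0.0185,0,0,0],[0,-0.0025,0,0.0185,0,0,0],[0,0,0,0,0,0,0]]'
python3 - <<'E'
from h import *
s,p,r=st();print(case(p),s['force'])
im,d=get_image("scene");cv2.imwrite('pics/s4.png',im)
E
```

```text
clock: 6.85
position: [0.4912, 0.1083, 0.265]
ee_rot: [0.874, 1.388, -0.876]
force: [0.6, -0.2, -0.1]
width: 0.005
[6.28846657e-05 1.17194418e-01 2.64995242e-01] [ 0.63805098 -0.19981458 -0.13466683]
```

View pics/s4.png

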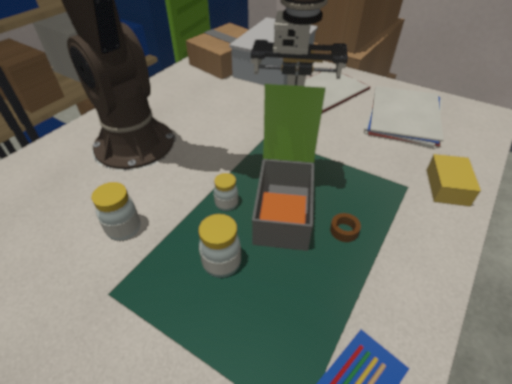

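The lid at (293,125) is near upright, with the fingers behind it. The flap lies flat at (284,208), and the jars and tape have not moved. I continue along the arc.

```bash
python3 -m handwheel '[[0,0.002,0,0.021,0,0,0],[0,0.003,0,0.021,0,0,0],[0,0.008,0,0.021,0,0,0],[0,0.008,0,0.021,0,0,0],[0,0.012,0,0.019,0,0,0],[0,0.014,0,0.019,0,0,0],[0,0.017,0,0.015,0,0,0],[0,0.018,0,0.014,0,0,0],[0,0,0,0,0,0,0]]'
python3 - <<'E'
from h import *
s,p,r=st();print(case(p),s['force'])
E
```

```text
clock: 7.8
position: [0.5549, -0.0262, 0.1804]
ee_rot: [0.87, 1.393, -0.876]
force: [-0.7, -0.1, -0.1]
width: 0.005
[-0.0013503  -0.03156106  0.18041255] [-0.70614013 -0.148678   -0.09886155]
```

```bash
python3 -m handwheel '[[0,0.02,0,0.01,0,0,0],[0,0.02,0,0.01,0,0,0],[0,0.02,0,0.005,0,0,0],[0,0.015,0,0.003,0,0,0],[0,0.005,0,0,0,0,0],[0,0.003,0,0,0,0,0],[0,0.002,0,0,0,0,0],[0,0,0,0,0,0,0]]'
python3 - <<'E'
from h import *
s,p,r=st();print(case(p),s['force'])
E
```

```text
clock: 8.6
position: [0.5685, -0.0482, 0.0992]
ee_rot: [0.87, 1.389, -0.869]
force: [-0.7, -0.0, 0.2]
width: 0.006
[ 0.00127378 -0.05735072  0.09919287] [-0.69275479 -0.01626592  0.18661982]
```

```bash
python3 -m handwheel '[[0,0.002,0,0,0,0,0],[0,0.002,0,0,0,0,0],[0,0,0,0,0,0,0],[0,0,0,0,0,0,0]]'
python3 - <<'E'
from h import *
s,p,r=st();print(case(p),s['force'])
E
```

```text
clock: 9.0
position: [0.5688, -0.0483, 0.0966]
ee_rot: [0.87, 1.388, -0.869]
force: [-6.0, 0.2, 18.5]
width: 0.006
[ 0.00155342 -0.0575849   0.09662953] [-5.99744473  0.15257317 18.53532504]
```

```bash
python3 -m handwheel '[[0,0.002,0,0,0,0,0],[0,0,0,0,0,0,0],[0,0,0,0,0,0,0]]'
python3 -m handwheel '[[0,-0.02,0,0,0,0,0],[0,-0.05,0,0,0,0,0],[0,-0.05,0,0,0,0,0],[0,-0.05,0,0,0,0,0],[0,-0.04,0,0,0,0,0],[0,0,0,0,0,0,0],[0,0,0,0,0,0,0]]'
python3 - <<'E'
from h import *
s,p,r=st();print(case(p),s['force'])
c=get_calibration("wrist");im,d=get_image("wrist");im2,d2=get_image("scene")
cv2.imwrite('pics/s5.png',cv2.hconcat([cv2.resize(im,(400,300)),im2[70:370,100:500]]))
for n,i,dd,cc in(("wrist",im,d,c),("scene",im2,d2,None)):
    P=pts(cv2.erode(mask(i,(30,80,60),(50,255,255)),np.ones((3,3))));P=P[dd[P[:,1],P[:,0]]>0]
    X=np.array([case(x) for x in by_depth(n,P,dd,cc)]);X=X[(abs(X[:,0])<.08)&(abs(X[:,1])<.13)]
    print(n,len(X),X.min(0),X.max(0),np.polyfit(X[:,1],X[:,2],1))
E
```

```text
clock: 9.3
position: [0.5689, -0.0483, 0.0964]
ee_rot: [0.87, 1.387, -0.87]
force: [-12.5, -0.1, 37.7]
width: 0.007
clock: 10.0
position: [0.5686, -0.0485, 0.3036]
ee_rot: [0.871, 1.388, -0.869]
force: [-0.4, 0.1, -1.4]
width: 0.007
[ 0.00124591 -0.05767002  0.30355683] [-0.43160475  0.07661706 -1.38234185]
wrist 19059 [-0.06520119 -0.10401077  0.09202127] [0.06339323 0.10500014 0.09925407] [-0.00010889  0.09576483]
scene 3461 [-0.07772607 -0.10653279 -0.00115479] [0.06418462 0.10513724 0.09971965] [-0.00587431  0.0954732 ]
```

View pics/s5.png

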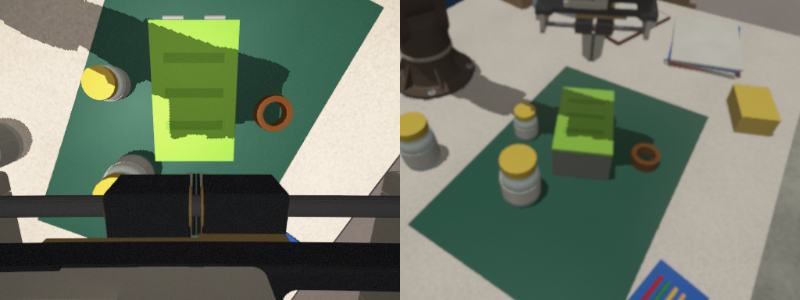

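The lid lies flat on the rim (wrist view, 195,90): slope 0 and top at 96 mm. The jar and tape are in place, and the hand is 0.2 m clear. I hand in.

```bash
python3 -c "
from cell import *
s=observe();print(s['clock'],s['force']);print(sign_off())"
```

```text
10.1 [-0.06299476 -0.41595162 -0.0205614 ]
the job is handed in; nothing more can be done
None
```

With the fingers shut, I pushed the orange flap flat first, then swung the green lid over it and pressed it shut. I handed in at 10.1 s, with the hand 0.2 m above the lid and touching nothing.

- **Flap:** it stopped at 31 N. Wrist-camera depth showed it level, with its top at 73 mm (74 mm expected).
- **Lid:** I pressed to about 40 N of wrist force. The wrist view showed it level on the rim, with its top at 96 mm and a tilt of about 0.
- **Lid, second view:** the scene-camera lid fit had a slope of -0.006, because a few stray edge pixels on the table got into it. Its height of 95.5 mm agrees with the wrist view.
- **Other things:** the jar (the smallest of the three lookalikes) and the tape roll looked unmoved in the last picture. The spools can't be seen under the flap and lid, but the fingers never went below the flap, so nothing should have touched them.
- **Missed check:** a top-camera check of the flap failed because the arm hid it, so I relied on the wrist view.

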